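Close the hardware bin: hook the pine cover in and snap it down

ROBOT

A 6-joint arm with a two-finger parallel gripper is mounted at the origin on the work surface. World frame = base frame: x ahead of the robot, y to its left, z up, the work surface at z = 0. Lengths are in m, angles in rad, forces in N, time in s.
With the tool pointing down it reaches from about 0.275 to 0.725 m from the base axis. Payload 15.9 kg.
Tool frame: the origin (TCP) lies midway between the tips of the shut fingers; the grasp point (between the pads) lies arm.hold_point_z behind it (arm.hold_point_z is the distance from the TCP to the grasp point, in m); y points along the fingers, z is the direction in which the jaws open and shut, and the axes are right-handed (so a half turn about y gives the same grasp; the last joint's range is limited). The gripper opens to 85 mm and grips with 20 to 120 N. Pads are 22 mm wide; open, the fingers measure 114 mm over their backs; the gripper's body (76 mm by 85 mm) begins 54 mm behind the grasp point. The pads swing forward as they close: fully open they stand 13 mm farther back than shut.
Start: joints at [1.129, 0.213, -0.034, 1.323, 0, 1.571], TCP at [0.214, 0.452, 0.231] pointing down, gripper open.
Joint ranges: [-2.98, 2.98], [-0.74, 1.72], [-1.14, 1.35], [-2.1, 2.04], [-1.57, 1.44], [-3.14, 3.14]. Speed limits (rad/s): [1.89, 1.89, 2.39, 2.57, 3.14, 3.14].

INTERFACE

Orientations are given as a unit quaternion [w, x, y, z].
In Python, from station import arm, eoat, ik, vision, job, read_t, read_qpos, read_qvel, read_effort, read_tcp_pos, read_tool_rot, read_contact_force, read_moment, read_finger_gap gives the robot as it stands. Calls block until the motion is done:
- arm.goto(position, orientation): joint-space move of the TCP to a pose.
- arm.move_linear(position, attitude=None, feed=0.15): straight line of the TCP; attitude=None keeps the orientation; feed is the mean speed in m/s.
- arm.movej(angles): joint-space move.
- eoat.open_gripper() and eoat.clamp(grip_force=None): open the fingers fully, or close them until they stop; grip_force is the grip in N (None keeps the last).
- arm.hold(seconds).
- ik(position, orientation): joint angles nearest the present ones, or None.
- vision.camera(name): name is "scene" or "top" or "wrist"; returns a dict with "img" (400x640x3 uint8, red, green, blue), "fx", "fy", "cx", "cy" (pixels), "R" (3x3) and "t" (3): a world point X has camera coordinates R X + t. Camera axes: x right, y down, z forward; pixel columns grow to the right and rows downward; lengths in m; the calibration is good to about 2 mm. A picture is of the moment at which its call begins. There is no depth.
A pose or a line that the arm cannot do raises arm.IKError and nothing moves.
- job.job_done(): hands the job in, once; it reports no verdict.
Readings, each from a call of its own:
- read_t(): time.
- read_qpos(): joint angles.
- read_qvel(): joint speeds.
- read_effort(): joint torques, N m.
- read_tcp_pos(): TCP position.
- read_tool_rot(): TCP orientation.
- read_contact_force(): force on the tool from outside, world axes, zero at the start.
- read_moment(): the same for the moment, N m.
- read_finger_gap(): finger opening in m.
Only numpy, scipy, OpenCV 4.12 (cv2) and the standard library are available. Lean on these libraries where they do the work, as an engineer would, in place of code of your own. Each camera call takes 0.05 s, during which the arm holds its last target.

TASK

Put the loose pine cover back on the shallow bin: hook the lip at its front edge under the bin's front rail, then pivot the cover down until its back edge snaps under the roller catch and it lies flat on the bin. Let go of it when it is shut.

Things in the scene. Friction and masses are not known exactly. Their poses are not given: they have to be found in the camera images.
- cover: Loose pine cover, 0.12 kg, handle up. Board 150 (x) by 110 (y) by 10 mm thick; origin at the centre of its underside, z up, front is -x. Central batten handle on top: 16 mm thick (x), 54 mm long (y), z 10 to 45 mm. The plain back edge is at x = +75 mm. Shut, it lies at (0, 0, 40 mm) in the bin's frame, same axes.
- cover_lip (a point): Middle of the end face of the lip on the cover's front edge, at (-90, 0, 3) mm in the cover's frame, same axes. The lip is 80 mm wide (y), 6 mm thick (cover z 0 to 6 mm) and projects 15 mm from the board.
- bin: Shallow wooden bin, fixed; 130 mm wide (y), x -100 to +120 mm, walls 40 mm high on which the cover rests. Origin on the countertop under the shut cover's middle, z up, front -x. Front rail: x -100 to -78, z 60 to 70 mm. Under it the lip's slot: open towards +x, 100 mm wide, z 40 to 60 mm, mouth x = -78, back wall x = -90 mm.
- roller (a point): Middle of the copper cupboard catch's roller at the bin's back, at bin (80, 0, 58) mm. Radius 10, 30 mm long (y), turns freely, springs back up to 9 mm to +x (3 N plus 0.4 N/mm). With the lip at the slot's back the cover meets it at 9 degrees of tilt and passes when pushed down (about 10 N at the handle). Behind it a fixed housing: 46 mm wide, x 100 to 120, top z 70 mm.

How it is judged:
On the way:
1. the lip is under the front rail, in the slot, while the cover is still tilted with its back edge up (x of cover_lip in the frame of bin between -0.096 and -0.08 m and z of cover_lip in the frame of bin between 0.036 and 0.062 m and y of cover_lip in the frame of bin between -0.025 and 0.025 m and angle between cover's own z axis and vertical between 0.09 and 0.9 rad), for 0.1 s.
At the end, for the whole second after the job is handed in: The cover lies at rest and flat (within 4 degrees) on the bin's walls, its lip still in the slot under the front rail and its back edge snapped under the roller: origin within 12 mm in x, 20 mm in y and 6 mm in height of its shut place, turned less than 11 degrees from the bin (angle between cover's own z axis and vertical below 0.07 rad and z of cover in the frame of bin between 0.034 and 0.046 m and x of cover in the frame of bin between -0.012 and 0.012 m and y of cover in the frame of bin between -0.02 and 0.02 m and x of cover_lip in the frame of bin below -0.08 m and angle between the x axis of cover and the x axis of bin, either way round below 0.2 rad and linear speed of cover below 0.02 m/s); the robot touches nothing.
It also fails if it takes over 45 s, if anything falls off the work surface, if the arm or the gripper's body presses on something with over 40 N, if the wrist force passes 120 N, or if a joint passes its speed limit or range.

## Working session

There is one attempt and no reset: what is moved stays moved. The work goes in short steps, each a Python script; the robot and the scene stay as the last script left them, time stands still between calls to the robot, and variables do not carry over. Pictures are saved under pics/ and viewed, and the job is handed in when it is done.

```bash
ls; mkdir -p pics
python3 - <<'E'
from station import *
import cv2
for n in("scene","top","wrist"):
    c=vision.camera(n); cv2.imwrite(f"pics/{n}0.png",c["img"][:,:,::-1]); print(n,c["fx"],c["cx"],c["cy"],c["R"],c["t"])
print(read_t(),arm.hold_point_z,read_tool_rot(),read_tcp_pos(),read_finger_gap())
E
```

```text
pics
scene 368.5105754834965 318.56132895131185 200.88112977262867 [[ 0.09219732  0.9956935  -0.00970111]
 [ 0.88400696 -0.08633187 -0.45943281]
 [-0.45829177  0.03378263 -0.88815955]] [-0.07311799 -0.46331192  0.97380793]
top 394.3197372021414 314.48536425221624 198.02537543598183 [[ 1.86985865e-03 -9.99997998e-01  7.12137397e-04]
 [-9.96978159e-01 -1.91951570e-03 -7.76586455e-02]
 [ 7.76598570e-02 -5.64774742e-04 -9.96979753e-01]] [-0.00803471  0.53533882  0.86815591]
wrist 288.9334491148095 318.17742063695914 200.7653618378033 [[ 0.42749527  0.90401568 -0.00185545]
 [ 0.8671502  -0.40948025  0.28350741]
 [ 0.25553538 -0.12280703 -0.95896825]] [-0.50018225 -0.03743859  0.38019725]
0.15 0.0187 [-0.68963434  0.6902177  -0.15499933  0.15485222] [0.21365953 0.45175721 0.23094482] 0.0853029460335716
```

View pics/scene0.png

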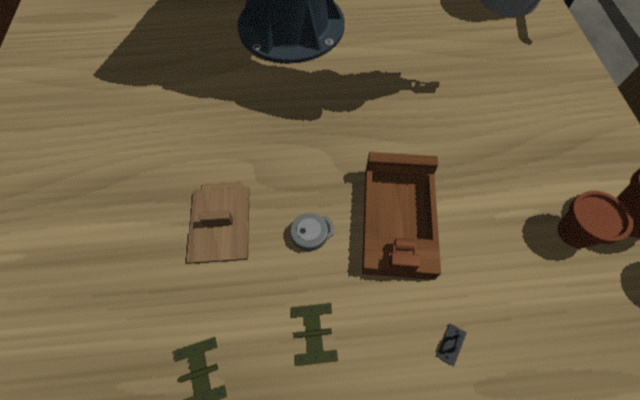

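View pics/top0.png

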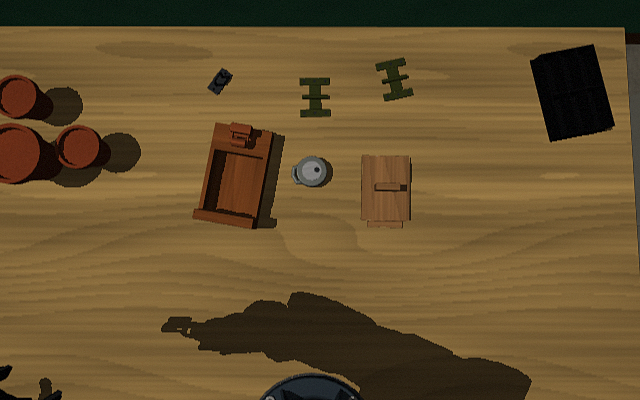

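View pics/wrist0.png

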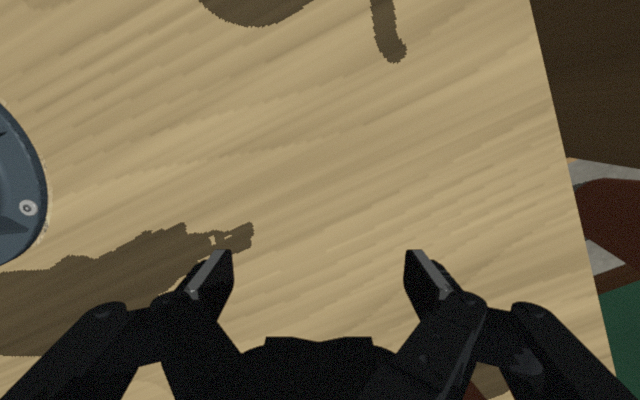

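The scene picture shows the cover at about (219,222) and the bin at (402,215). In the top picture the cover is at (386,190), with its lip towards the robot, and the bin is at (238,175), with its rail towards the robot and its roller at (241,134). I'll zoom in on both pictures.

Run:
```python
import cv2
t=cv2.imread("pics/top0.png"); s=cv2.imread("pics/scene0.png")
cv2.imwrite("pics/tz.png",cv2.resize(t[110:240,185:285],None,fx=4.5,fy=4.5,interpolation=cv2.INTER_CUBIC))
cv2.imwrite("pics/tc.png",cv2.resize(t[145:235,345:425],None,fx=6,fy=6,interpolation=cv2.INTER_CUBIC))
cv2.imwrite("pics/sz.png",cv2.resize(s[145:285,355:450],None,fx=4,fy=4,interpolation=cv2.INTER_CUBIC))
```

```text
(no output)
```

View pics/tz.png

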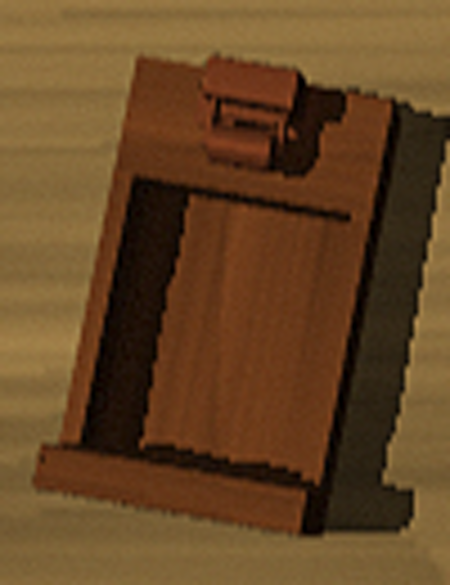

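View pics/tc.png

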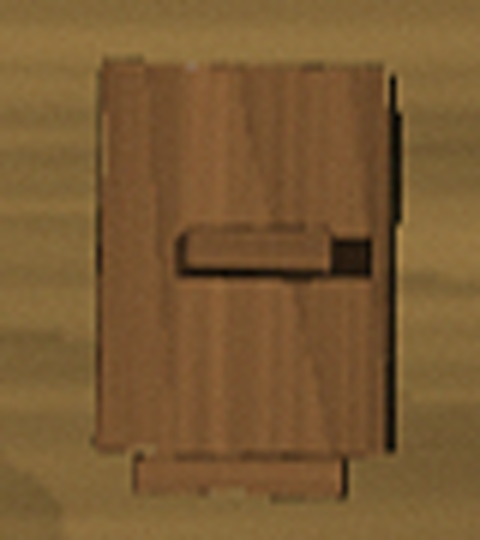

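View pics/sz.png

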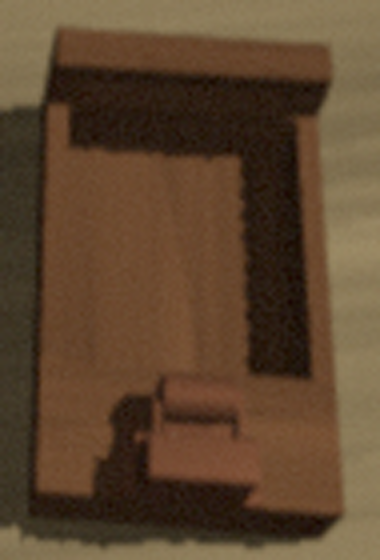

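```bash
cat > h.py <<'E'
import numpy as np
def ray(c,u,v,z):
    R=np.array(c["R"]);t=np.array(c["t"]);C=-R.T@t
    d=R.T@np.array([(u-c["cx"])/c["fx"],(v-c["cy"])/c["fy"],1])
    return C+d*(z-C[2])/d[2]
def fit2(L,W):
    L=np.array(L,float)[:,:2];W=np.array(W)[:,:2]
    l=L-L.mean(0);w=W-W.mean(0)
    th=np.arctan2((l[:,0]*w[:,1]-l[:,1]*w[:,0]).sum(),(l*w).sum())
    R=np.array([[np.cos(th),-np.sin(th)],[np.sin(th),np.cos(th)]])
    o=W.mean(0)-R@L.mean(0)
    return o,th,(W-(L@R.T+o))*1000
E
python3 - <<'E'
from station import *
from h import *
np.set_printoptions(precision=4,suppress=True)
T=vision.camera("top");S=vision.camera("scene")
def go(name,c,x0,y0,k,pts):
    L=[];W=[]
    for x,y,lx,ly,z in pts:
        L.append((lx/1e3,ly/1e3)); W.append(ray(c,x0+(x+.5)/k-.5,y0+(y+.5)/k-.5,z/1e3))
    o,th,r=fit2(L,W); print(name,o,np.degrees(th)); print(r.round(1).tolist())
go("bin top",T,185,110,4.5,[(33,487,-100,65,70),(42,443,-78,65,70),(308,490,-78,-65,70),(302,533,-100,-65,70),(137,57,120,65,40),(395,98,120,-65,40),(210,57,120,23,70),(302,70,120,-23,70),(295,107,100,-23,70),(205,92,100,23,70)])
go("cov top",T,345,145,6,[(103,60,75,55,10),(383,64,75,-55,10),(97,450,-75,55,10),(385,455,-75,-55,10),(187,227,8,27,45),(330,227,8,-27,45),(330,273,-8,-27,45),(187,270,-8,27,45),(135,493,-90,40,6),(345,493,-90,-40,6)])
# scene bin: view from +x side (front at top, +y at left)
go("bin scene",S,355,145,4,[(60,30,-100,-65,70),(330,45,-100,65,70),(325,82,-78,65,70),(57,67,-78,-65,70),(38,490,120,-65,40),(342,515,120,65,40)])
E
```

```text
bin top [0.5755 0.172 ] -10.002638531404168
[[0.6, -0.6], [-0.3, -0.4], [0.3, 1.7], [1.8, 0.4], [-1.5, 0.8], [0.7, 0.2], [-2.3, -0.6], [-0.6, 0.4], [1.1, 0.0], [0.3, -2.0]]
cov top [ 0.5607 -0.168 ] -0.7680263345811413
[[0.3, -1.6], [0.4, 0.9], [0.8, -0.3], [0.6, 0.7], [-0.9, -0.6], [-0.1, 0.9], [-1.0, 1.0], [-0.8, -0.7], [-0.2, -0.3], [1.0, -0.1]]
bin scene [0.5759 0.1727] -10.015941224511216
[[2.0, 2.4], [0.4, -0.3], [-1.2, -3.7], [0.9, 1.5], [-1.3, 1.1], [-0.9, -0.9]]
```

```bash
cat >> h.py <<'E'
from scipy.spatial.transform import Rotation as Ro
BIN=np.array([0.5757,0.1723]);BY=np.radians(-10.0)
COV=np.array([0.5607,-0.168]);CY=np.radians(-0.77)
HZ=0.014  # TCP height in cover frame
SG=1
def covR(yaw,tilt): return Ro.from_euler('z',yaw)*Ro.from_euler('y',-tilt)
def tool(o,R,sg=None,hz=HZ):
    sg=SG if sg is None else sg
    M=R.as_matrix(); y=-M[:,2]; z=sg*M[:,0]; x=np.cross(y,z)
    q=Ro.from_matrix(np.c_[x,y,z]).as_quat()
    return np.array(o)+M[:,2]*hz, q[[3,0,1,2]]
def binpose(px,pz,tilt,py=0.,sg=None,yaw=BY):
    "lip end lower edge at bin (px,py,pz)"
    R=covR(yaw,tilt)
    P=np.array([*BIN,0])+Ro.from_euler('z',BY).apply([px,py,pz])
    return tool(P-R.apply([-0.09,0,0]),R,sg)
E
python3 - <<'E'
from h import *
from station import *
np.set_printoptions(precision=3,suppress=True)
print(Ro.from_quat(np.array(read_tool_rot())[[1,2,3,0]]).as_matrix())
for sg in(1,-1):
    p,q=tool([*COV,0],covR(CY,0),sg); print(sg,p,ik(p,q),ik(p+[0,0,.15],q))
    for a in [(-.07,.045,.3),(-.087,.043,.3),(-.088,.041,0),(-.05,.2,.3)]:
        p,q=binpose(*a,sg=sg); print(a,p,ik(p,q))
E
```

```text
[[ 0.904 -0.     0.428]
 [-0.428 -0.     0.904]
 [-0.    -1.    -0.   ]]
1 [ 0.561 -0.168  0.014] [-0.291  0.514 -0.171  0.886  0.     1.293] [-0.291  0.408  0.064  1.227  0.     1.293]
(-0.07, 0.045, 0.3) [0.587 0.17  0.085] [ 0.36   0.295 -0.36   0.655 -0.151  2.085]
(-0.087, 0.043, 0.3) [0.571 0.173 0.083] [ 0.377  0.271 -0.399  0.643 -0.155  2.102]
(-0.088, 0.041, 0) [0.578 0.172 0.055] [ 0.289  0.509 -0.065  0.997  0.     2.035]
(-0.05, 0.2, 0.3) [0.607 0.167 0.24 ] [ 0.341  0.236 -0.03   1.041 -0.146  2.067]
-1 [ 0.561 -0.168  0.014] [-0.291  0.514 -0.171  0.886  0.    -1.848] [-0.291  0.408  0.064  1.227  0.    -1.848]
(-0.07, 0.045, 0.3) [0.587 0.17  0.085] [ 0.36   0.295 -0.36   0.655 -0.151 -1.056]
(-0.087, 0.043, 0.3) [0.571 0.173 0.083] [ 0.377  0.271 -0.399  0.643 -0.155 -1.04 ]
(-0.088, 0.041, 0) [0.578 0.172 0.055] [ 0.289  0.509 -0.065  0.997  0.    -1.107]
(-0.05, 0.2, 0.3) [0.607 0.167 0.24 ] [ 0.341  0.236 -0.03   1.041 -0.146 -1.074]
```

Run:
```python
from h import *
from station import *
import cv2
p,q=tool([*COV,0],covR(CY,0))
arm.goto(p+[0,0,.13],q)
c=vision.camera("wrist"); cv2.imwrite("pics/w1.png",c["img"][:,:,::-1])
arm.move_linear(p,q,feed=.12)
print(read_contact_force())
eoat.clamp(40)
print(read_finger_gap(),read_contact_force(),read_tcp_pos(),p)
arm.move_linear(p+[0,0,.16],q,feed=.15)
print(read_finger_gap(),read_contact_force(),read_t())
for n in("scene","top"):
    c=vision.camera(n); cv2.imwrite(f"pics/{n}1.png",cv2.resize(c["img"][60:320,160:480,::-1],None,fx=2,fy=2))
```

```text
[ 0.15265269 -0.05974573 -0.67193212]
0.015341860534052799 [-0.65022414  0.04409471  3.5061791 ] [ 0.56084021 -0.16803178  0.01416631] [ 0.5607 -0.168   0.014 ]
0.015377940560836391 [-0.11044289 -0.59915603 -2.18967729] 5.925
```

View pics/scene1.png

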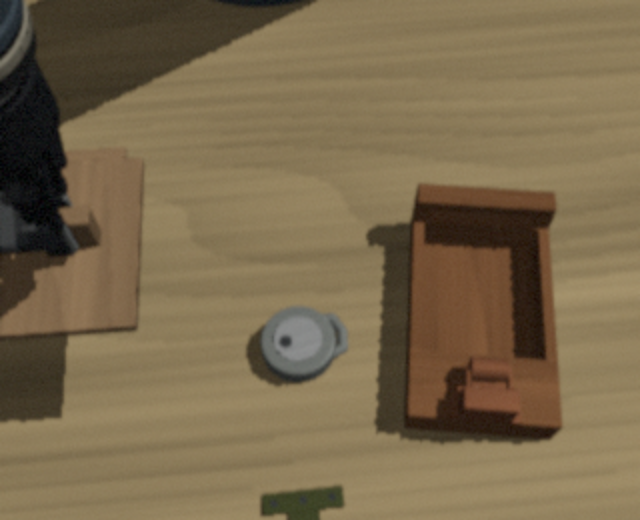

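View pics/w1.png

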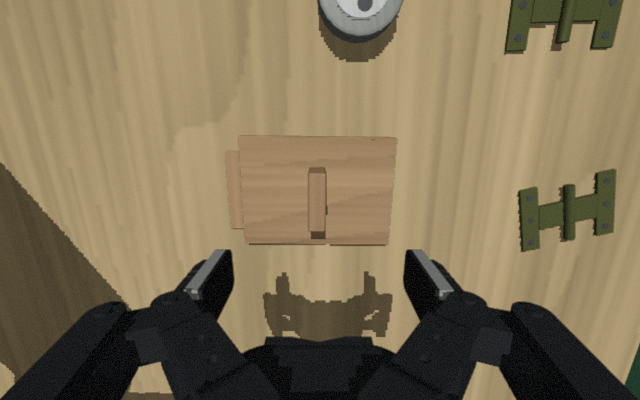

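The cover is held level at (0–140,150–335) in the scene crop, finger gap 15.4 mm. Next I'll carry it over the bin, tilted, and lower it to just in front of the slot.

Run:
```python
from h import *
from station import *
import cv2
arm.goto(*binpose(-.062,.16,.3))
print(read_contact_force(),read_finger_gap())
p,q=binpose(-.062,.044,.3)
arm.move_linear(p,q,feed=.1)
print(read_contact_force(),read_tcp_pos()-p,read_t())
for n in("scene","top"):
    c=vision.camera(n); a=(140,270,350,460) if n=="scene" else (110,240,180,290)
    cv2.imwrite(f"pics/{n}2.png",cv2.resize(c["img"][a[0]:a[1],a[2]:a[3],::-1],None,fx=4.5,fy=4.5,interpolation=cv2.INTER_CUBIC))
```

```text
[ 0.5750294  -0.19936581 -1.80770542] 0.015423578555151049
[-0.23937146 -0.35895182 -1.37444907] [0.00043256 0.00012616 0.00068373] 8.6167
```

View pics/scene2.png

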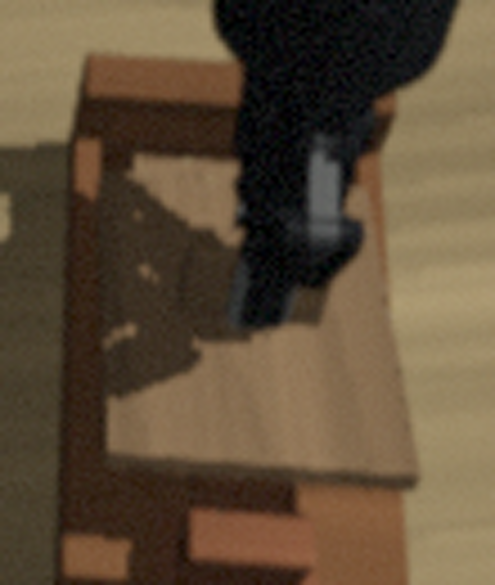

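View pics/top2.png

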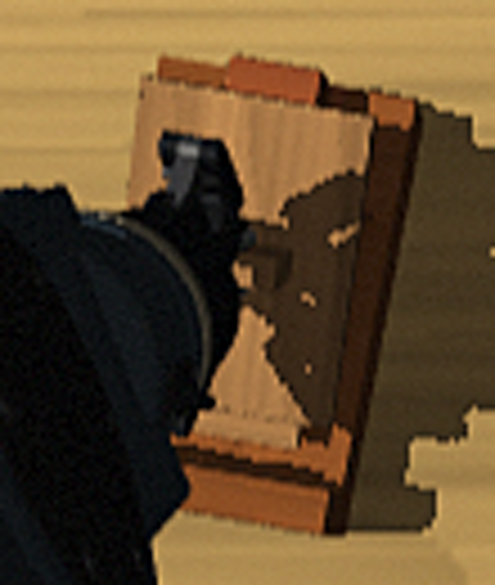

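Run:
```python
from h import *
from station import *
T=vision.camera("top");S=vision.camera("scene")
R=covR(0,.3); P=np.array([-.062,0,.044])
inv=lambda X:Ro.from_euler('z',-BY).apply(X-np.array([*BIN,0]))*1000
for c,x0,y0,x,y,l in[(T,180,110,147,80,(.165,.055,.01)),(T,180,110,372,115,(.165,-.055,.01)),(T,180,110,299,442,(0,-.04,.006)),(S,350,140,105,468,(.165,-.055,.0)),(S,350,140,415,485,(.165,.055,.0)),(S,350,140,133,157,(.015,-.055,.01))]:
    e=P+R.apply(l)
    print((e*1000).round(1), inv(ray(c,x0+(x+.5)/4.5-.5,y0+(y+.5)/4.5-.5,e[2])).round(1))
```

```text
[ 92.7  55.  102.3] [ 92.7  50.  102.3]
[ 92.7 -55.  102.3] [ 94.8 -55.2 102.3]
[-63.8 -40.   49.7] [-58.  -41.1  49.7]
[ 95.6 -55.   92.8] [ 95.3 -55.6  92.8]
[95.6 55.  92.8] [93.1 54.  92.8]
[-50.6 -55.   58. ] [-57.4 -41.9  58. ]
```

The corners measured in both views match the expected pose to within a few mm. The last scene point, at (133,157) in its crop, doesn't count, because that corner is hidden. Now I'll insert the lip, watching the force.

Run:
```python
from h import *
from station import *
import cv2
np.set_printoptions(precision=2,suppress=True)
bf=lambda:Ro.from_euler('z',-BY).apply(read_contact_force())
f0=bf(); print(f0)
last=None
for px in np.arange(-.070,-.0925,-.002):
    arm.move_linear(*binpose(px,.0435,.3),feed=.04); f=bf()-f0; print(round(px,3),f); last=px
    if f[0]>4 or np.linalg.norm(f)>8: break
print(read_t())
for n in("scene","top"):
    c=vision.camera(n); a=(140,270,350,460) if n=="scene" else (110,240,180,290)
    cv2.imwrite(f"pics/{n}3.png",cv2.resize(c["img"][a[0]:a[1],a[2]:a[3],::-1],None,fx=4.5,fy=4.5,interpolation=cv2.INTER_CUBIC))
```

```text
[-0.33 -0.99 -2.06]
-0.07 [0.81 0.52 1.3 ]
-0.072 [0.47 1.15 0.96]
-0.074 [ 0.    1.38 -0.24]
-0.076 [-0.14  0.89  1.53]
-0.078 [-0.79  0.63  1.22]
-0.08 [1.22 0.27 0.94]
-0.082 [-0.1   0.26  0.5 ]
-0.084 [-0.2   1.07  0.48]
-0.086 [-0.36  0.53 -0.7 ]
-0.088 [0.5  0.73 1.45]
-0.09 [ 3.43  1.57 -0.29]
-0.092 [12.05  0.54  0.26]
11.9167
```

View pics/scene3.png

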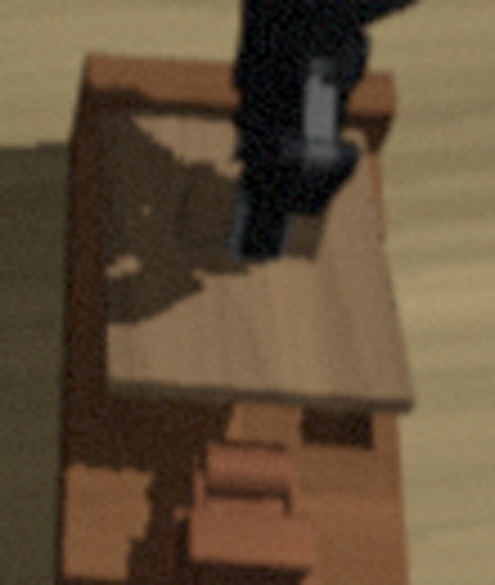

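View pics/top3.png

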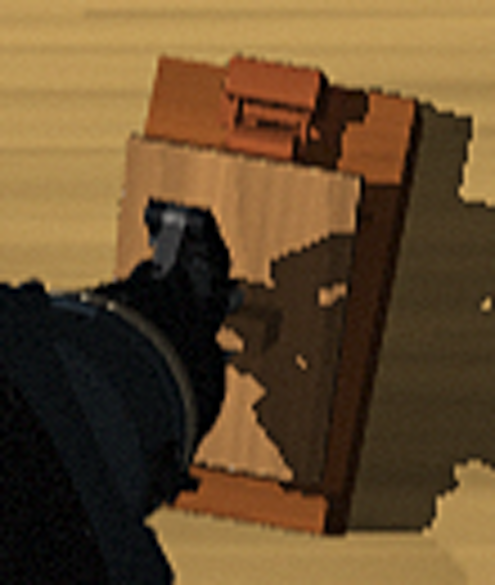

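The lip met the slot's back wall within about 1 mm of the predicted place, and both views show the board's front edge under the rail. Next I'll find the floor and pivot down.

Run:
```python
from h import *
from station import *
import cv2
np.set_printoptions(precision=2,suppress=True)
bf=lambda:Ro.from_euler('z',-BY).apply(read_contact_force())
arm.move_linear(*binpose(-.0895,.0435,.3),feed=.04)
f0=bf(); print(f0)
z0=.0435
for pz in np.arange(.0425,.0365,-.001):
    arm.move_linear(*binpose(-.0895,pz,.3),feed=.04); f=bf()-f0; print(round(pz,4),f); z0=pz
    if f[2]>4: break
z0+=.0005
for th in (.26,.23,.2,.18,.165,.15,.135,.12,.105,.09):
    arm.move_linear(*binpose(-.0902,z0,th),feed=.04); f=bf()-f0; print(th,f,np.linalg.norm(f).round(1),round(read_finger_gap(),4))
    if np.linalg.norm(f)>30: break
print(z0,read_t())
```

```text
[ 2.54 -0.73 -1.26]
0.0425 [-0.6   0.16 -0.54]
0.0415 [-0.57  0.57 -0.6 ]
0.0405 [-0.64  0.93  0.22]
0.0395 [-2.09  0.34  6.84]
0.26 [-0.12  1.37  4.72] 4.9 0.0155
0.23 [1.16 0.49 5.57] 5.7 0.0154
0.2 [1.16 1.31 5.29] 5.6 0.0152
0.18 [1.25 0.74 4.37] 4.6 0.0152
0.165 [1.03 1.58 4.12] 4.5 0.0158
0.15 [-1.2   1.83  8.95] 9.2 0.0152
0.135 [-1.19  2.41  7.75] 8.2 0.0151
0.12 [-0.69  1.52  7.27] 7.5 0.0152
0.105 [-1.87  2.29  6.97] 7.6 0.0152
0.09 [-2.94  4.03  6.27] 8.0 0.0157
0.04 15.7667
```

Run:
```python
from h import *
from station import *
import cv2
np.set_printoptions(precision=2,suppress=True)
bf=lambda:Ro.from_euler('z',-BY).apply(read_contact_force())
for th,z in ((.07,.04),(.05,.04),(.03,.04),(.015,.04),(0,.04),(0,.039),(0,.038)):
    arm.move_linear(*binpose(-.0902,z,th),feed=.04); f=bf()-[2,-.7,-1.3]; print(th,f,np.linalg.norm(f).round(1),round(read_finger_gap(),4))
    if np.linalg.norm(f)>30: break
print(read_t())
for n in("scene","top"):
    c=vision.camera(n); a=(140,270,350,460) if n=="scene" else (110,240,180,290)
    cv2.imwrite(f"pics/{n}4.png",cv2.resize(c["img"][a[0]:a[1],a[2]:a[3],::-1],None,fx=4.5,fy=4.5,interpolation=cv2.INTER_CUBIC))
```

```text
0.07 [-3.93  3.41  4.76] 7.1 0.0155
0.05 [-5.65  5.13  4.97] 9.1 0.0155
0.03 [-6.65  4.15  3.17] 8.5 0.015
0.015 [-6.54  3.41  0.52] 7.4 0.0153
0 [-11.76   2.08   9.04] 15.0 0.0149
0 [-16.82  -1.2   23.56] 29.0 0.0156
0 [-22.85  -4.24  37.95] 44.5 0.0152
17.5167
```

View pics/scene4.png

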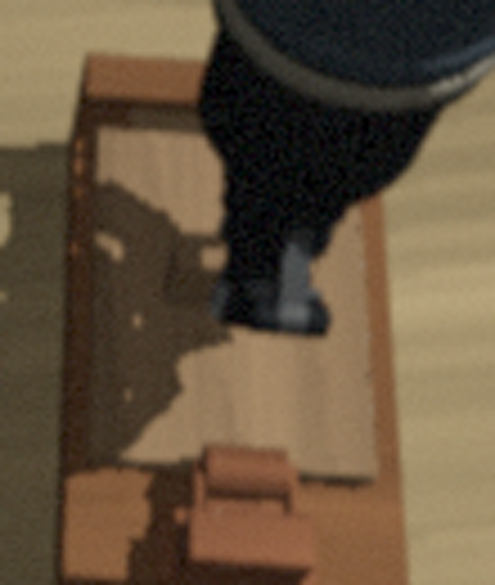

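View pics/top4.png

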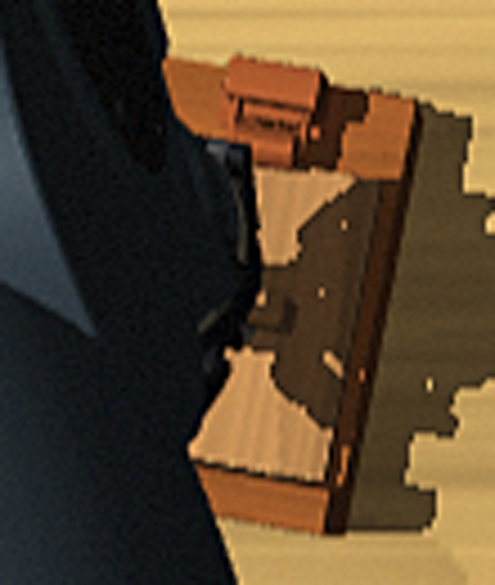

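The board lies flat at (95–375,130–480) in the scene crop, with its back edge under the roller at (250,470). I'll ease off the load, let go, rise and check.

Run:
```python
from h import *
from station import *
import cv2
np.set_printoptions(precision=2,suppress=True)
bf=lambda:Ro.from_euler('z',-BY).apply(read_contact_force())
p,q=binpose(-.091,.0397,0)
arm.move_linear(p,q,feed=.04); print(bf())
eoat.open_gripper(); print(bf(),read_finger_gap())
arm.move_linear(p+[0,0,.15],q,feed=.12); print(bf())
arm.goto([.3,-.25,.3],q); print(read_t())
for n in("scene","top"):
    c=vision.camera(n); a=(140,270,350,460) if n=="scene" else (110,240,180,290)
    cv2.imwrite(f"pics/{n}5.png",cv2.resize(c["img"][a[0]:a[1],a[2]:a[3],::-1],None,fx=4.5,fy=4.5,interpolation=cv2.INTER_CUBIC))
```

```text
[-7.66 -1.7  12.8 ]
[ 0.47 -0.75  0.07] 0.08527108897072702
[-0.51 -0.59 -1.25]
21.8083
```

View pics/scene5.png

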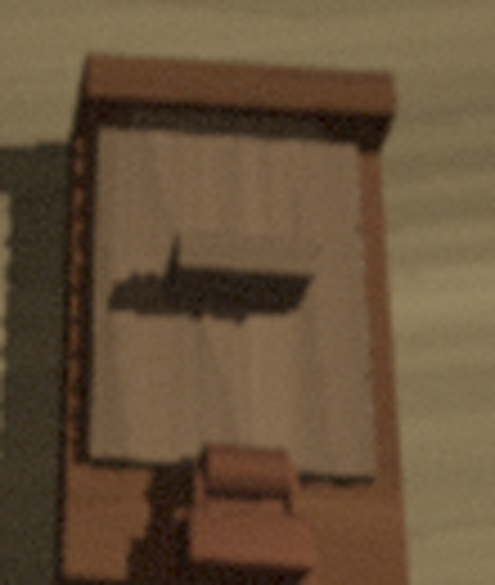

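View pics/top5.png

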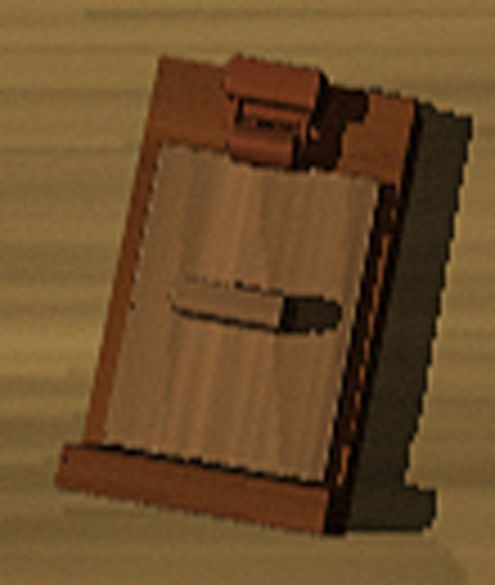

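Run:
```python
from h import *
from station import *
T=vision.camera("top");S=vision.camera("scene")
inv=lambda X:Ro.from_euler('z',-BY).apply(X-np.array([*BIN,0]))*1000
for n,c,x0,y0,x,y,z in[("top BL 75,55",T,180,110,161,148,50),("top BR 75,-55",T,180,110,380,182,50),("handle FL -8,27",T,180,110,174,308,85),("handle FR -8,-27",T,180,110,280,330,85),("sc BR 75,-55",S,350,140,92,458,50),("sc BL 75,55",S,350,140,374,475,50),("sc handle 8,-27",S,350,140,178,268,85),("sc handle 8,27",S,350,140,316,275,85)]:
    print(n,inv(ray(c,x0+(x+.5)/4.5-.5,y0+(y+.5)/4.5-.5,z/1e3)).round(1))
```

```text
top BL 75,55 [71.7 52.6 50. ]
top BR 75,-55 [ 73.9 -56.1  50. ]
handle FL -8,27 [-7.6 21.8 85. ]
handle FR -8,-27 [ -9.  -28.9  85. ]
sc BR 75,-55 [ 74.9 -55.7  50. ]
sc BL 75,55 [73.4 52.  50. ]
sc handle 8,-27 [  8.2 -27.9  85. ]
sc handle 8,27 [ 7.2 24.7 85. ]
```

Run:
```python
from station import *
arm.hold(.3); print(read_contact_force(),read_t()); job.job_done()
```

```text
[0.4609129  0.5905918  0.45554114] 22.3083
the job is handed in; nothing more can be done
```

The cover is back on the bin and shut. I gripped it by the handle, carried it over tilted about 17°, and slid the lip under the front rail until it met the slot's back wall. Then I pivoted it down past the roller, let go and moved the arm clear. I handed the job in at 22.3 s.

**Final position:** in both camera views, the board's back corners and handle top at the shut heights put the cover about 1 mm in x and 2 mm in y from its shut place. It lies flat with its back edge under the roller and its lip under the rail. The gripper is open and the contact force reads close to zero.

**Disagreements and limits:**
- The far-left handle corner in the top view was about 5 mm off in y. I put this down to a blurred edge.
- While pressing the cover flat, the wrist force reached about 45 N, well under the 120 N limit. I eased off before letting go.

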